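# Set the dose ring and open the safety cap of the hardener bottle

### The arm

A 6-joint arm with a two-finger parallel gripper is mounted at the origin on a cart in front of the work surface, level with it; the furniture and walls round the work are solid. World frame = base frame: x ahead of the robot, y to its left, z up, the work surface at z = 0. Lengths are in m, angles in rad, forces in N, time in s.
With the tool pointing down it reaches from about 0.275 to 0.975 m from the base axis. Payload 8.4 kg.
Tool frame: the origin (TCP) lies at the very end of the fingers, on their centre line; the grasp point (between the pads) lies 19 mm behind it; z points along the fingers, y is the line along which they close (so a half turn about z gives the same grasp; the last joint's range is limited). The gripper opens to 92 mm and grips with 3 to 60 N. Pads are 20 mm wide; open, the fingers measure 128 mm over their backs; the gripper's body (75 mm by 189 mm) begins 69 mm behind the grasp point.
Start: joints at [1.314, 0.353, 1.633, -0, 1.155, -0.002], TCP at [0.158, 0.605, 0.215] pointing down, gripper open.
Joint ranges: [-2.63, 2.63], [-0.92, 2.1], [0.06, 2.66], [-1.3, 4.44], [0, 2.69], [-3.02, 3.02]. Speed limits (rad/s): [2.22, 2.22, 2.79, 3.14, 3.14, 3.14].

### API

Orientations are given as a rotation vector (axis times angle).
In Python, from rig import arm, cams, order gives the robot as it stands.
- The arm moves only by the tool step_arm, never from a script. Its argument "increments" is text: rows parted by semicolons, each of 7 numbers parted by spaces: the shift along the tool's x, y, z in mm, then the turn, a rotation vector about the tool's x, y, z in rad, then the opening, from 0 (shut) to 1 (fully open). A call has 1 to 8 rows; each row shifts and turns the commanded pose from where the row before left it, along the tool's axes as they then stand; what a row does not reach is not made up. A row lasts 1/12 s, in which the tool goes at most 41.7 mm and 7.16 degrees, less where a joint would pass 70% of its speed; a pose out of reach is approached as far as the arm can. A call is refused whole if a number of a shift passes 41.7 or a number of a turn 0.125, either way. A call with a gripper value outside its range is refused whole. The fingers move at their own pace and stop on an object; "force" is the grip in N (left out, the last holds). Time passes only in rows, so rows that do not move let the fingers close. It gives the time, the measured TCP pose, the force, the opening and the grip force at its end, in the units of the state.
- arm.sense(): the state, without advancing time (a new reading comes with each control period).
- cams.snapshot(name): name is "side" or "top"; returns a dict with "pixels" (420x560x3 uint8, red, green, blue), "intrinsics" (3x3 intrinsics, pixels), "world_from_camera" (4x4, takes a point from camera to world coordinates). Camera axes: x right, y up, looking along -z (the intrinsics and any distortion apply to the point x, -y, -z); pixel columns grow to the right and rows downward; lengths in m; the calibration is good to about 2 mm. A picture is of the moment at which its call begins. There is no depth.
- order.job_done(): hands the job in; it is judged then, once.
The state is a dict: "time": time; "q": joint angles; "dq": joint speeds; "tau": joint torques, N m; "position": TCP position; "tcp_rot": TCP orientation; "contact_force": force on the tool from outside, world axes, zero at the start; "ft_torque": the same for the moment, N m; "grip_width": finger opening in m; "grip_force": force on a finger pad.
Only numpy, scipy, OpenCV 4.12 (cv2) and the standard library are available. Lean on these libraries where they do the work, as an engineer would, in place of code of your own. Each camera call takes 0.05 s, during which the arm holds its last target. There are 200 camera calls.

### The job

The hardener bottle in the bench holder must be made ready for dosing: turn its blue dose ring until the orange pointer clicks in at three dots, then press the red push-and-turn safety cap down, twist it counter-clockwise while it is pressed until it is free, and lift it straight off. Finish while holding the cap upright in the gripper, at least a hand's breadth (80 mm) above where it sat and over the bottle, with the ring still at three dots and the other things on the bench left where they were.

Things in the scene. Friction and masses are not known exactly. Their poses are not given: they have to be found in the camera images.
- hardener: white hardener bottle in a steel holder screwed to the bench (base 104x104x8 mm), immovable. Origin: centre of the holder's underside, z = 0; z up along the bottle's axis, -x towards the scale. Bottle 60 mm wide, 72 mm high; above it a white fan-shaped scale plate (top at 75.5 mm) reaches 58 mm out on the -x side, with 1, 2, 3, 4 black dots from left to right
- ring_center (a point): centre of the blue ribbed dose ring, on the bottle's axis 92 mm above the bench. Ring: 57 mm diameter, from 80 to 104 mm high. The narrower red cap sits coaxially above it (locked: 111 to 139 mm high), so a gripper straddling the cap from above can grip the ring; keep fingertips above 83 mm to clear pointer and scale
- dose_ring (a joint): angle of the dose ring, growing counter-clockwise seen from above (rad): 0 = one dot, 0.5 = two dots, 1.0 = three dots, 1.5 = four dots. Click detents pull it in at these values (about 0.1 N m to turn out of one); stops just beyond 0 and 1.5. Starts at or near one or two dots, or between them
- pointer_tip (a point): outer tip of the orange pointer at the foot of the dose ring, 41 mm from the bottle's axis and 79 mm above the bench; it turns with the ring
- safety_cap: loose red ribbed cap, 44 mm diameter, 28 mm tall, 30 to 60 g; a white bar on its top runs along its x axis. Origin: centre of its underside; z up. Locked, its underside is 111 mm above the bench, 7 mm above the ring, and its x lies along the bottle's x within 0.15 rad. Grip it with 30 to 40 N so that it does not slip
- cap_seat (a point): fixed point on the bottle's axis at the locked cap's underside, 111 mm above the bench. Hooks hold the cap; a spring pushes it up with 8 N (12 N pressed 5 mm). Unpressed, a tooth stops it after 0.15 rad. Press it down 4 to 5 mm (5.8 at most), turn it counter-clockwise from above while pressed: past 1.0 rad it is free (aim for 1.4, at most 2.0); it springs up 3 mm and lifts straight off
- red_thread: bystander: red thread cone, 50 mm wide, 68 mm tall, standing; may stand on either side of the bottle; origin at its underside's centre. Leave it
- blue_tin: bystander: dark blue polish tin, 64 mm wide, 25 mm tall; origin at its underside's centre. Leave it
- grey_stone: bystander: dark grey rubbing stone, 37x53x18 mm; origin at its underside's centre. Leave it
- tan_heel: bystander: tan heel block, 48x26x28 mm; origin at its underside's centre. Leave it
Mind the look-alikes: they are no part of the job. Of the things shaped like the safety_cap, the red one is meant.

How it is judged:
By the outcome, as a careful person would: the job done as asked, in the order asked, and still so for the second after the job is handed in, while the arm keeps its last pose, push and grip.
It also fails if it takes over 48 s, if anything falls off the work surface, if the arm or the gripper's body presses on something with over 40 N, if the wrist force passes 120 N, or if a joint passes its speed limit or range.

## Working session

There is one attempt and no reset: what is moved stays moved. The work goes in short steps, Python scripts to look and compute and a tool call to move; the robot and the scene stay as the last step left them, time stands still between calls to the robot, and variables do not carry over. Pictures are saved under pics/ and viewed, at most 10 in all, crops included, and the job is handed in when it is done.

Besides the shell and the picture viewer there is one more tool, called after "Emit:" as name(argument=value, ...) on one line, values as JSON. step_arm: Moves the arm, as the interface text tells. Its arguments: {"type":"object","properties":{"increments":{"type":"string"},"force":{"type":"number"}},"required":["increments"]}

```bash
mkdir -p pics; cat > h.py <<'E'
from rig import arm,cams,order
import numpy as np,cv2
def snap(n,f=None):
    s=cams.snapshot(n)
    if f: cv2.imwrite('pics/'+f,s['pixels'][:,:,::-1])
    return s
def ray(s,u,v):
    K=np.array(s['intrinsics']);T=np.array(s['world_from_camera'])
    d=np.linalg.solve(K,[u,v,1]);d=T[:3,:3]@(d*[1,-1,-1]);return T[:3,3],d
def atz(s,u,v,z):
    o,d=ray(s,u,v);return o+d*(z-o[2])/d[2]
def proj(s,p):
    K=np.array(s['intrinsics']);T=np.array(s['world_from_camera'])
    c=T[:3,:3].T@(np.array(p)-T[:3,3]);c=c*[1,-1,-1];q=K@c;return q[:2]/q[2]
E
python3 - <<'E'
from h import *
a=snap('top','t1.png');b=snap('side','s1.png')
for s in(a,b):print({k:np.round(v,3).tolist() for k,v in s.items() if k!='pixels'}, [k for k in s])
st=arm.sense();print(st)
E
```

```text
{'intrinsics': [[401.716, 0.0, 279.892], [0.0, 401.716, 217.696], [0.0, 0.0, 1.0]], 'world_from_camera': [[0.027, 0.999, -0.04, 0.493], [-1.0, 0.027, 0.005, 0.009], [0.006, 0.04, 0.999, 1.202], [0.0, 0.0, 0.0, 1.0]]} ['pixels', 'intrinsics', 'world_from_camera']
{'intrinsics': [[449.465, 0.0, 283.204], [0.0, 449.465, 209.171], [0.0, 0.0, 1.0]], 'world_from_camera': [[0.886, 0.289, -0.362, 0.128], [-0.463, 0.588, -0.663, -0.744], [0.021, 0.756, 0.655, 0.832], [0.0, 0.0, 0.0, 1.0]]} ['pixels', 'intrinsics', 'world_from_camera']
{'time': 0.1, 'q': array([ 1.31359083e+00,  3.53578412e-01,  1.63405415e+00, -5.60300404e-05,
        1.15518413e+00, -2.37029491e-03]), 'dq': array([-0.00048225, -0.0021838 , -0.00248774, -0.00107626, -0.00040536,
       -0.0006754 ]), 'tau': array([ 2.51772535e-04, -5.94900405e+01, -3.34926188e+01,  6.97642844e-02,
        1.82784512e-02, -2.42548339e-05]), 'position': array([0.15744187, 0.6043909 , 0.21394146]), 'tcp_rot': array([-3.99162894e-01, -3.11602208e+00,  1.91689764e-03]), 'contact_force': array([ 0.17363154,  0.22532384, -0.37266942]), 'ft_torque': array([ 0.02765538, -0.06790565, -0.00829858]), 'grip_force': 0.0, 'grip_width': 0.09177577892760969}
```

View pics/t1.png

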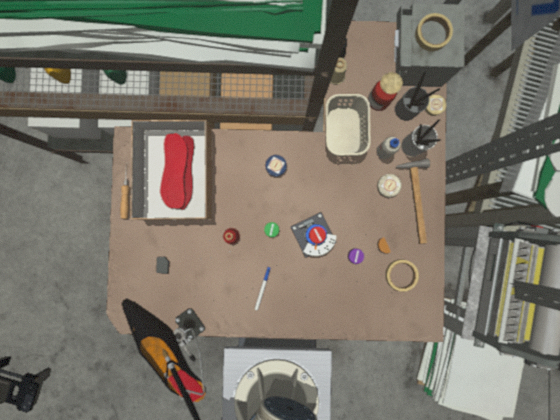

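View pics/s1.png

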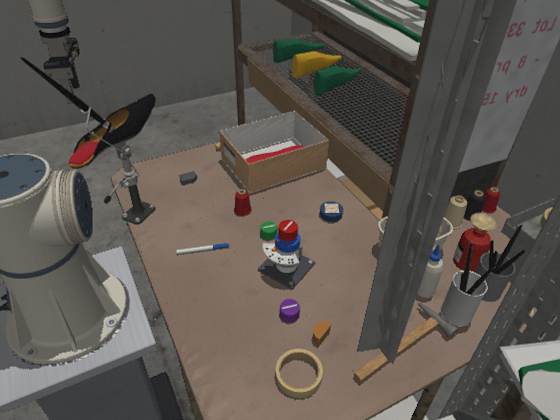

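The top view shows the bottle and holder at about (316,236), with the red cap in place. The lookalike caps are green (272,230) and purple (356,256), and the red thread cone is at (231,236). The red cap with the white bar, on top of the blue ring, fits the description. A shoe stand near (150,330) lies in the arm's way. I'll enlarge the bottle to confirm.

```bash
python3 - <<'E'
from h import *
a=cv2.imread('pics/t1.png');b=cv2.imread('pics/s1.png')
A=cv2.resize(a[195:275,280:360],(400,400),interpolation=cv2.INTER_CUBIC)
B=cv2.resize(b[205:285,245:325],(400,400),interpolation=cv2.INTER_CUBIC)
cv2.imwrite('pics/c1.png',np.hstack([A,B]))
s=snap('top');r=snap('side')
def blob(im,box,f):
    x0,y0,x1,y1=box;h=cv2.cvtColor(im[y0:y1,x0:x1],cv2.COLOR_BGR2HSV);m=f(h[...,0].astype(int),h[...,1],h[...,2])
    v,u=np.nonzero(m);return u.mean()+x0,v.mean()+y0,len(u)
red=lambda h,s,v:((h<8)|(h>172))&(s>150)&(v>90)
blue=lambda h,s,v:(h>100)&(h<125)&(s>120)
for n,f in(('red',red),('blue',blue)):
    print(n,blob(a,(295,210,340,260),f),blob(b,(265,212,310,260),f))
u,v,_=blob(a,(295,210,340,260),red);print('cap top',atz(s,u,v,.135))
# shoe stand: triangulate
def tri(p,q):
    o1,d1=ray(s,*p);o2,d2=ray(r,*q);t=np.linalg.lstsq(np.c_[d1,-d2],o2-o1,rcond=None)[0];return o1+d1*t[0],o2+d2*t[1]
print('toe',tri((125,302),(155,97)),'red heel',tri((198,385),(75,160)),'foot',atz(s,188,320,0),atz(r,140,212,0))
print('gripper px',proj(s,[.157,.604,.214]),proj(r,[.157,.604,.214]))
E
```

```text
red (np.float64(317.04379562043795), np.float64(234.7080291970803), 137) (np.float64(287.8070175438597), np.float64(226.57309941520467), 171)
blue (np.float64(310.6764705882353), np.float64(232.39705882352942), 68) (np.float64(287.2674418604651), np.float64(244.3798449612403), 258)
cap top [ 0.49306872 -0.09673863  0.135     ]
toe (array([0.3302092 , 0.3474214 , 0.28821755]), array([0.33797603, 0.34472829, 0.28583218])) red heel (array([0.13408741, 0.1848714 , 0.24500909]), array([0.11152274, 0.19032581, 0.25448584])) foot [0.23069484 0.26615705 0.        ] [ 2.25441667e-01  2.63399460e-01 -1.11022302e-16]
gripper px [ 27.25880314 366.23842878] [73.24971261 94.44965009]
```

View pics/c1.png

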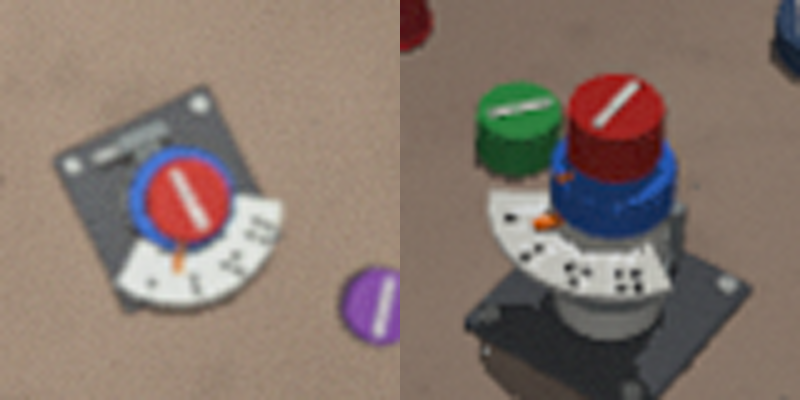

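The crop confirms it: the red cap with the white bar sits on the blue ring, and the orange pointer is at crop-left (178,268), between one and two dots. Next I'll compute the axis, the yaw and the ring angle.

```bash
python3 - <<'E'
from h import *
s=snap('top');r=snap('side')
T=lambda u,v:(u/5+280-.4,v/5+195-.4)
S=lambda u,v:((u-400)/5+245-.4,v/5+205-.4)
def tri(p,q):
    o1,d1=ray(s,*p);o2,d2=ray(r,*q);t=np.linalg.lstsq(np.c_[d1,-d2],o2-o1,rcond=None)[0];return np.round((o1+d1*t[0]+o2+d2*t[1])/2,4),np.round(o1+d1*t[0]-o2-d2*t[1],4)
print('captop',tri(T(190,200),S(617,104)),atz(s,*T(188,201),.139),atz(r,*S(617,104),.139))
c=[atz(s,*T(*p),.008)[:2] for p in((200,90),(55,160),(130,315))]
c=np.array(c);print('base corners',c,'mid',(c[0]+c[2])/2)
for k in((1,0),(1,2)):
    d=c[k[0]]-c[k[1]];print(np.linalg.norm(d),np.degrees(np.arctan2(d[1],d[0])))
ax=np.array([.494,-.097])
for n,p,q,z in(('ptr',(178,268),(537,226),.079),('d1',(152,283),(512,217),.0755),('d2',(195,285),(531,253),.0755),('d3',(232,264),(578,272),.0755),('d4',(262,230),(629,281),.0755)):
  for w in(atz(s,*T(*p),z)[:2]-ax,atz(r,*S(*q),z)[:2]-ax):
    print(n,np.round(w,4),np.hypot(*w).round(4),np.arctan2(w[1],w[0])%6.283)
E
```

```text
captop (array([ 0.4938, -0.0979,  0.1402]), array([-0.0009,  0.0004, -0.    ])) [ 0.49283751 -0.09676257  0.139     ] [ 0.49488792 -0.09700538  0.139     ]
base corners [[ 0.55899331 -0.11537252]
 [ 0.51501599 -0.03011762]
 [ 0.42438071 -0.07691616]] mid [ 0.49168701 -0.09614434]
0.09592915304599911 117.28619687763091
0.10200419693081399 27.30907711638979
ptr [-0.0387 -0.001 ] 0.0387 3.1669315397653888
ptr [-0.0395 -0.0006] 0.0395 3.155584873653189
d1 [-0.0476  0.013 ] 0.0493 2.8740153382528697
d1 [-0.0458  0.0128] 0.0476 2.8683460665360374
d2 [-0.048  -0.0111] 0.0493 3.3676182540229957
d2 [-0.0481 -0.0117] 0.0495 3.3793672227723097
d3 [-0.0358 -0.0315] 0.0477 3.86365147471745
d3 [-0.0342 -0.0318] 0.0467 3.8905258783684293
d4 [-0.0163 -0.0479] 0.0506 4.384009872649784
d4 [-0.016 -0.047] 0.0497 4.384421134853367
```

Emit:
step_arm(increments="0 0 -40 0 0 0 1; 0 0 -40 0 0 0 1; 0 0 -40 0 0 0 1; 0 0 -40 0 0 0 1; 0 0 -40 0 0 0 1; 0 0 -30 0 0 0 1")

```text
time: 0.8
position: [0.1576, 0.605, 0.4485]
tcp_rot: [0.399, 3.116, 0.005]
contact_force: [-0.2, 0.6, -0.9]
grip_width: 0.0919
grip_force: 0.0
```

Emit:
step_arm(increments="-41 -30 0 0 0 0 1; -41 -30 0 0 0 0 1; -41 -35 0 0 0 0 1; -41 -35 0 0 0 0 1; -36 -40 0 0 0 0 1; -36 -40 0 0 0 0 1; -36 -40 0 0 0 0 1; -36 -40 0 0 0 0 1")

```text
time: 1.47
position: [0.3349, 0.322, 0.4447]
tcp_rot: [0.399, 3.116, 0.0]
contact_force: [2.1, 0.2, 1.2]
grip_width: 0.0918
grip_force: 0.0
```

Emit:
step_arm(increments="-28 -41 0 0 0 0 1; -28 -41 0 0 0 0 1; -28 -41 0 0 0 0 1; -28 -41 0 0 0 0 1; -28 -41 0 0 0 0 1; -27 -41 0 0 0 0 1; -27 -41 0 0 0 0 1; 0 0 0 0 0 0 1")

```text
time: 2.13
position: [0.4331, 0.0427, 0.4445]
tcp_rot: [0.409, 3.114, -0.004]
contact_force: [-1.0, 0.8, -0.8]
grip_width: 0.0917
grip_force: 0.0
```

```bash
cat >> h.py <<'E'
from scipy.spatial.transform import Rotation as R
def rel(target):
    st=arm.sense();M=R.from_rotvec(st['tcp_rot']).as_matrix()
    print('tool delta mm',np.round(1000*M.T@(np.array(target)-st['position']),1),'xang',round(np.arctan2(M[1,0],M[0,0]),3),'tilt z',np.round(M[:,2],4),'q',np.round(st['q'],2),'t',round(st['time'],2),'F',np.round(st['contact_force'],1),'T',np.round(st['ft_torque'],2),'w',st['grip_width'],st['grip_force'])
E
python3 -c "
from h import *
rel([.494,-.097,.085])"
```

```text
tool delta mm [ -94.4 -118.3  360. ] xang 2.881 tilt z [ 7.0e-04 -2.8e-03 -1.0e+00] q [ 0.1  -0.11  1.67 -0.    1.58 -1.21] t 2.13 F [-1.   0.8 -0.8] T [0.   0.03 0.01] w 0.09172402460584647 0.0
```

Emit:
step_arm(increments="-32 -39 0 0 0 0 1; -32 -39 0 0 0 0 1; -30 -40 0 0 0 0 1; 0 0 40 0 0 0 1; 0 0 40 0 0 0 1; 0 0 40 0 0 0 1; 0 0 40 0 0 0 1; 0 0 40 0 0 0 1")

```text
time: 2.8
position: [0.4821, -0.0651, 0.243]
tcp_rot: [0.4, 3.115, 0.0]
contact_force: [0.5, 0.3, -0.5]
grip_width: 0.092
grip_force: 0.0
```

Emit:
step_arm(increments="0 0 0 0 0 0 1; 0 0 0 0 0 0 1")

```text
time: 2.97
position: [0.4814, -0.0649, 0.2439]
tcp_rot: [-0.398, -3.112, -0.0]
contact_force: [1.5, 0.1, 0.4]
grip_width: 0.0919
grip_force: 0.0
```

```bash
python3 -c "
from h import *
rel([.494,-.097,.085])"
```

```text
tool delta mm [-20.9 -27.8 158.8] xang 2.887 tilt z [-3.8e-03  6.0e-04 -1.0e+00] q [-0.14  0.11  1.89  0.    1.15 -1.45] t 2.97 F [1.5 0.1 0.4] T [ 0.   -0.03 -0.02] w 0.09194376414102141 0.0
```

Emit:
step_arm(increments="-10 -14 0 0 0 0 1; -10.5 -14 0 0 0 0 1; 0 0 30 0 0 0 1; 0 0 30 0 0 0 1; 0 0 0 0 0 0 1")

```text
time: 3.38
position: [0.4945, -0.0975, 0.1834]
tcp_rot: [-0.399, -3.114, -0.0]
contact_force: [-1.6, 1.3, -0.9]
grip_width: 0.0918
grip_force: 0.0
```

```bash
python3 - <<'E'
from h import *
rel([.494,-.097,.085])
a=snap('top')['pixels'][:,:,::-1];b=snap('side')['pixels'][:,:,::-1]
A=cv2.resize(a[195:275,280:360],(400,400),interpolation=cv2.INTER_CUBIC)
B=cv2.resize(b[165:265,235:335],(400,400),interpolation=cv2.INTER_CUBIC)
cv2.imwrite('pics/c2.png',np.hstack([A,B]))
E
```

```text
tool delta mm [ 0.3  0.4 98.4] xang 2.886 tilt z [-2.5e-03  5.0e-04 -1.0e+00] q [-0.2   0.2   1.92  0.    1.02 -1.51] t 3.38 F [-1.6  1.3 -0.9] T [ 0.03  0.01 -0.05] w 0.09183536688984341 0.0
```

View pics/c2.png

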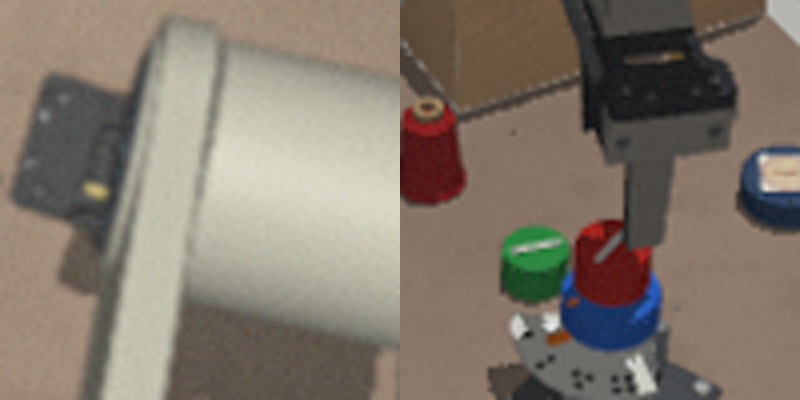

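The side crop shows the gripper straddling the red cap from above, with the ring and scale below it and the pointer between one and two dots. I'll descend and grip the ring.

Emit:
step_arm(increments="0 0 20 0 0 0 1; 0 0 20 0 0 0 1; 0 0 20 0 0 0 1; 0 0 20 0 0 0 1; 0 0 17.5 0 0 0 1; 0 0 0 0 0 0 1")

```text
time: 3.98
position: [0.4957, -0.0974, 0.0873]
tcp_rot: [-0.399, -3.116, -0.0]
contact_force: [-1.3, 0.4, -0.3]
grip_width: 0.0917
grip_force: 0.0
```

Emit:
step_arm(increments="0 0 0 0 0 0 0; 0 0 0 0 0 0 0; 0 0 0 0 0 0 0; 0 0 0 0 0 0 0; 0 0 0 0 0 0 0; 0 0 0 0 0 0 0", force=25)

```text
time: 4.48
position: [0.4958, -0.0974, 0.0879]
tcp_rot: [0.4, 3.115, 0.001]
contact_force: [-0.7, 2.8, 6.3]
grip_width: 0.0566
grip_force: 25.0
```

```bash
python3 -c "
from h import *
rel([.494,-.097,.085])"
```

```text
tool delta mm [ 1.8 -0.1  2.8] xang 2.886 tilt z [ 1.3e-03  3.0e-04 -1.0e+00] q [-0.2   0.34  2.    0.    0.81 -1.51] t 4.48 F [-0.7  2.8  6.3] T [0.34 0.18 0.02] w 0.05657337902332412 25.001415610313416
```

Emit:
step_arm(increments="0.8 0 0 0 0 -0.06 0; 0.8 0 0 0 0 -0.06 0; 0 0 0 0 0 -0.1 0; 0 0 0 0 0 -0.1 0; 0 0 0 0 0 -0.1 0; 0 0 0 0 0 -0.1 0; 0 0 0 0 0 -0.1 0; 0 0 0 0 0 -0.1 0")

```text
time: 5.15
position: [0.4954, -0.0956, 0.0879]
tcp_rot: [-0.728, 3.052, 0.003]
contact_force: [4.5, 13.3, 4.1]
grip_width: 0.0564
grip_force: 25.0
```

Emit:
step_arm(increments="0 0 0 0 0 0 0; 0 0 0 0 0 0 0")

```text
time: 5.32
position: [0.4953, -0.0955, 0.0879]
tcp_rot: [-0.722, 3.054, 0.003]
contact_force: [4.2, 12.4, 3.7]
grip_width: 0.0563
grip_force: 25.0
```

```bash
python3 - <<'E'
from h import *
rel([.494,-.097,.085])
b=snap('side')['pixels'][:,:,::-1]
cv2.imwrite('pics/c3.png',cv2.resize(b[195:285,240:330],(540,540),interpolation=cv2.INTER_CUBIC))
E
```

```text
tool delta mm [ 1.8 -0.7  2.9] xang -2.677 tilt z [ 0.0031  0.0026 -1.    ] q [-0.2   0.33  2.    0.    0.81 -2.23] t 5.32 F [ 4.2 12.4  3.7] T [ 2.31 -0.73 -0.03] w 0.05627437341389662 25.001317262649536
```

View pics/c3.png

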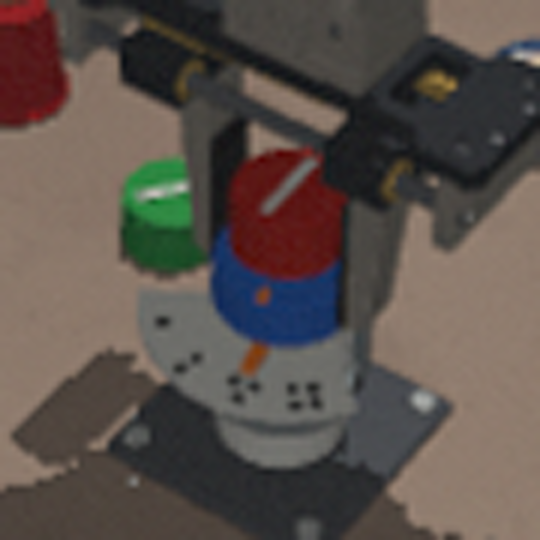

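The pointer (tip at crop (252,362)) now points at the three dots (243,388). I'll release and check it.

Emit:
step_arm(increments="0 0 0 0 0 0 0.6; 0 0 0 0 0 0 0.8; 0 0 0 0 0 0 1; 0 0 0 0 0 0 1; 0 0 0 0 0 0 1; 0 0 -15 0 0 0 1; 0 0 -15 0 0 0 1; 0 0 0 0 0 0 1")

```text
time: 6.03
position: [0.495, -0.0977, 0.1191]
tcp_rot: [-0.723, 3.054, -0.002]
contact_force: [0.8, -0.4, -0.3]
grip_width: 0.0921
grip_force: 0.0
```

```bash
cat >> h.py <<'E'
def ptr():
    r=snap('side');b=r['pixels'][240:265,265:300,::-1]
    h=cv2.cvtColor(np.ascontiguousarray(b),cv2.COLOR_BGR2HSV).astype(int)
    m=((h[...,0]>4)&(h[...,0]<18)&(h[...,1]>170)&(h[...,2]>80)).astype(np.uint8)
    n,l,st,c=cv2.connectedComponentsWithStats(m,connectivity=8)
    for i in range(1,n):
        u,v=c[i]+[265,240];w=atz(r,u,v,.0785)[:2]-[.494,-.097]
        a=np.arctan2(w[1],w[0])%6.283
        print('ptr',u,v,st[i,4],'r',np.hypot(*w).round(4),'ring',round(a-2.87,3))
E
python3 - <<'E'
from h import *
rel([.494,-.097,.111]);ptr()
b=snap('side')['pixels'][:,:,::-1]
cv2.imwrite('pics/c4.png',cv2.resize(b[195:285,240:330],(540,540),interpolation=cv2.INTER_CUBIC))
E
```

```text
tool delta mm [0.6 1.1 8.1] xang -2.677 tilt z [ 3.1e-03 -8.0e-04 -1.0e+00] q [-0.2   0.29  1.98 -0.    0.88 -2.23] t 6.03 F [ 0.8 -0.4 -0.3] T [-0.   -0.02  0.01] w 0.09208620169612325 0.0
ptr 282.0 254.5 8 r 0.0347 ring 1.021
```

View pics/c4.png

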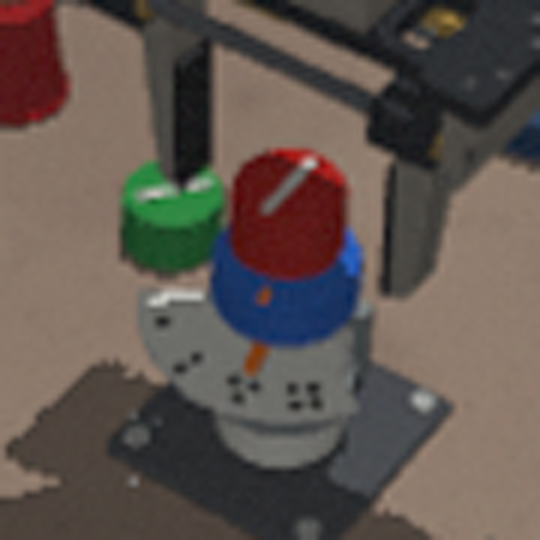

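The released ring reads about 1.02 rad, so it has clicked in at three dots. Now I'll turn the wrist back and line up on the cap.

Emit:
step_arm(increments="0 0 0 0 0 0.12 1; 0 0 0 0 0 0.12 1; 0 0 0 0 0 0.12 1; 0 0 0 0 0 0.12 1; 0 0 0 0 0 0.12 1; 0 0 0 0 0 0.12 1; 0 0 0 0 0 0.12 1; 0 0 0 0 0 0.12 1")

```text
time: 6.8
position: [0.493, -0.0972, 0.1159]
tcp_rot: [-0.778, -3.042, 0.0]
contact_force: [-0.2, -0.1, -0.7]
grip_width: 0.0916
grip_force: 0.0
```

Emit:
step_arm(increments="0 0 0 0 0 0.12 1; 0 0 0 0 0 0.12 1; 0 0 0 0 0 0.12 1; 0 0 0 0 0 0.12 1; 0 0 0 0 0 0.12 1; 0 0 0 0 0 0 1; 0 0 0 0 0 0 1")

```text
time: 7.38
position: [0.4931, -0.0972, 0.1163]
tcp_rot: [-1.629, -2.685, 0.001]
contact_force: [0.1, 0.7, 0.1]
grip_width: 0.0921
grip_force: 0.0
```

```bash
python3 - <<'E'
from h import *
rel([.493,-.0966,.114]);ptr()
E
```

```text
tool delta mm [0.5 0.2 2.3] xang 2.051 tilt z [-1.2e-03  2.0e-04 -1.0e+00] q [-0.2   0.29  1.98 -0.    0.87 -0.68] t 7.38 F [0.1 0.7 0.1] T [-0.06  0.01 -0.02] w 0.0920656543738584 0.0
ptr 282.0 254.5 8 r 0.0347 ring 1.021
```

Emit:
step_arm(increments="0.5 0.2 2 0 0 0 1; 0 0 0 0 0 0 0; 0 0 0 0 0 0 0; 0 0 0 0 0 0 0; 0 0 0 0 0 0 0; 0 0 0 0 0 0 0; 0 0 0 0 0 0 0; 0 0 0 0 0 0 0", force=36)

```text
time: 8.1
position: [0.4936, -0.0967, 0.1151]
tcp_rot: [1.635, 2.683, 0.0]
contact_force: [-0.9, -0.3, -0.2]
grip_width: 0.0473
grip_force: 0.0
```

```bash
python3 - <<'E'
from h import *
rel([.493,-.0966,.114])
E
```

```text
tool delta mm [ 0.4 -0.5  1.1] xang 2.047 tilt z [ 1.e-04 -0.e+00 -1.e+00] q [-0.2   0.29  1.98 -0.    0.87 -0.67] t 8.1 F [-0.9 -0.3 -0.2] T [-0.07  0.01  0.03] w 0.047328572589029734 0.0
```

Emit:
step_arm(increments="0 0 0 0 0 0 0; 0 0 0 0 0 0 0; 0 0 0 0 0 0 0; 0 0 0 0 0 0 0")

```text
time: 8.43
position: [0.4933, -0.0967, 0.1151]
tcp_rot: [-1.635, -2.682, 0.0]
contact_force: [-3.2, -1.6, 2.3]
grip_width: 0.0436
grip_force: 36.0
```

Emit:
step_arm(increments="0 0 1.5 0 0 0 0; 0 0 1.5 0 0 0 0; 0 0 1.5 0 0 0 0; 0 0 0 0 0 0 0; 0 0 0 0 0 0 0")

```text
time: 8.85
position: [0.4935, -0.0967, 0.1111]
tcp_rot: [-1.635, -2.682, 0.0]
contact_force: [-4.8, -1.4, 11.1]
grip_width: 0.0435
grip_force: 36.0
```

```bash
python3 - <<'E'
from h import *
rel([.493,-.0966,.114])
E
```

```text
tool delta mm [ 0.4 -0.4 -2.9] xang 2.047 tilt z [-2.e-04 -1.e-04 -1.e+00] q [-0.2   0.3   1.98 -0.    0.86 -0.67] t 8.85 F [-4.8 -1.4 11.1] T [-0.2   0.8   0.03] w 0.04346246518675412 36.0042647822047
```

Pressed about 4 mm at 11 N. I'll add a little, then twist.

Emit:
step_arm(increments="0 0 0.7 0 0 0 0; 0 0 0 0 0 -0.1 0; 0 0 0 0 0 -0.1 0; 0 0 0 0 0 -0.1 0; 0 0 0 0 0 -0.1 0; 0 0 0 0 0 0 0")

```text
time: 9.35
position: [0.4947, -0.0967, 0.1109]
tcp_rot: [1.06, 2.955, 0.001]
contact_force: [-1.8, -0.3, 10.3]
grip_width: 0.0437
grip_force: 36.0
```

```bash
python3 - <<'E'
from h import *
rel([.493,-.0966,.1105])
E
```

```text
tool delta mm [ 1.4 -1.   0.4] xang 2.453 tilt z [ 2.3e-03 -2.0e-04 -1.0e+00] q [-0.2   0.3   1.98  0.    0.86 -1.08] t 9.35 F [-1.8 -0.3 10.3] T [-0.09  0.39  0.01] w 0.043710297399871326 36.00364512556553
```

Emit:
step_arm(increments="0 0 0.3 0 0 -0.12 0; 0 0 0 0 0 -0.12 0; 0 0 0 0 0 -0.12 0; 0 0 0 0 0 -0.12 0; 0 0 0 0 0 -0.12 0; 0 0 0 0 0 -0.12 0; 0 0 0 0 0 -0.12 0; 0 0 0 0 0 -0.12 0")

```text
time: 10.02
position: [0.4948, -0.0965, 0.1106]
tcp_rot: [-0.424, 3.11, -0.0]
contact_force: [-1.3, 1.5, 10.6]
grip_width: 0.0434
grip_force: 36.0
```

Emit:
step_arm(increments="0 0 0 0 0 -0.06 0; 0 0 0 0 0 0 0; 0 0 0 0 0 0 0")

```text
time: 10.27
position: [0.4948, -0.0966, 0.1106]
tcp_rot: [-0.509, 3.098, -0.001]
contact_force: [-1.8, 0.8, 10.8]
grip_width: 0.0436
grip_force: 36.0
```

```bash
python3 - <<'E'
from h import *
rel([.493,-.0966,.1105]);ptr()
b=snap('side')['pixels'][:,:,::-1]
cv2.imwrite('pics/c5.png',cv2.resize(b[195:285,240:330],(540,540),interpolation=cv2.INTER_CUBIC))
E
```

```text
tool delta mm [1.7 0.6 0.1] xang -2.816 tilt z [ 0.0024 -0.     -1.    ] q [-0.2   0.3   1.98  0.    0.86 -2.09] t 10.27 F [-1.8  0.8 10.8] T [0.19 0.35 0.06] w 0.04361887184864541 36.00375396785239
ptr 284.0 244.0 1 r 0.007 ring -0.367
ptr 282.0 254.5 8 r 0.0347 ring 1.021
```

View pics/c5.png

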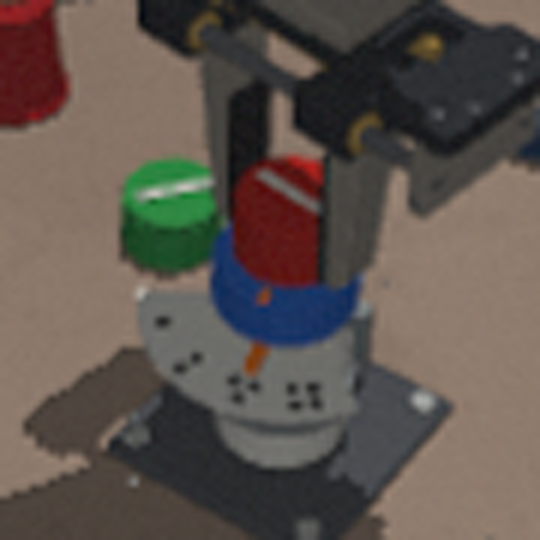

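The white bar (crop (290,190)) has turned about 80°, so the cap followed the gripper, and the pointer is still at three dots. I'll lift gently.

Emit:
step_arm(increments="0 0 -3 0 0 0 0; 0 0 -3 0 0 0 0; 0 0 -3 0 0 0 0; 0 0 -3 0 0 0 0; 0 0 0 0 0 0 0")

```text
time: 10.78
position: [0.494, -0.0967, 0.122]
tcp_rot: [-0.508, 3.099, -0.0]
contact_force: [-0.5, -0.3, -0.1]
grip_width: 0.0432
grip_force: 36.0
```

Emit:
step_arm(increments="0 0 -10 0 0 0 0; 0 0 -15 0 0 0 0; 0 0 -20 0 0 0 0; 0 0 -20 0 0 0 0; 0 0 -20 0 0 0 0; 0 0 -15 0 0 0 0; 0 0 0 0 0 0 0; 0 0 0 0 0 0 0")

```text
time: 11.45
position: [0.4939, -0.0967, 0.2222]
tcp_rot: [-0.508, 3.099, -0.001]
contact_force: [-1.1, -0.3, -1.7]
grip_width: 0.0436
grip_force: 36.0
```

```bash
python3 - <<'E'
from h import *
rel([.493,-.0966,.222]);ptr()
b=snap('side')['pixels'][:,:,::-1]
cv2.imwrite('pics/c6.png',cv2.resize(b[145:285,220:360],(560,560),interpolation=cv2.INTER_CUBIC))
E
```

```text
tool delta mm [0.9 0.4 0.2] xang -2.816 tilt z [ 1.6e-03 -3.0e-04 -1.0e+00] q [-0.2   0.15  1.88  0.    1.1  -2.09] t 11.45 F [-1.1 -0.3 -1.7] T [ 0.04  0.04 -0.02] w 0.043629949988024594 35.99968837668712
ptr 282.0 254.5 8 r 0.0347 ring 1.021
```

View pics/c6.png

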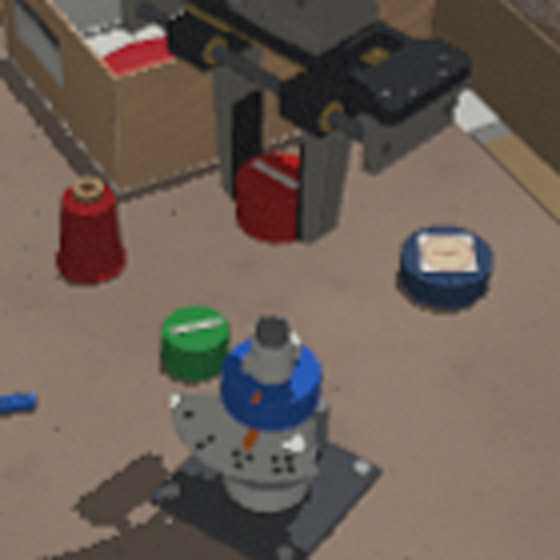

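The cap is held upright at crop (275,195) above the open bottle. The pointer (252,437) is at three dots, and the bystanders in this crop (red thread and blue tin) look undisturbed.

```bash
python3 -c "
from h import *
print(order.job_done())"
```

```text
the job is handed in; nothing more can be done
None
```

The job is handed in: the dose ring clicked in at three dots, and the red cap was pressed, twisted free and is held upright about 107 mm above its seat, over the bottle, with nothing else touched (11.5 s of 48 s used).

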